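Refit the inspection mirror on its three seats

TASK

The clean mirror of the inspection camera lies in the steel drying tray. Lift it out by its sides, set it gently down on the pale mat and let go, then take it by its tab and, without knocking the camera head, slide it under the head and lower it gently onto the three V seats, tab pointing out of the open front, until all three feet bear and it sits level and cannot rock. Keep the mirror roughly level all the while, and leave the cup, jar and brush alone.

Things in the scene. Friction and masses are not known exactly. Their poses are not given: they have to be found in the camera images.
- mirror_center (a point): Centre, half-way up, of the mirror: aluminium plate 80 (x) x 64 (y) x 10 mm, round mirror glass in its top, about 0.2 kg. A black tab, 18 mm wide, 10 mm thick, level with the plate, runs out from its -x edge, x = -40 to -100 mm. Beneath are three ball feet of 12 mm diameter at (x, y) = (-33, 0), (24, 24), (24, -24) mm, their lowest points 19 mm below this point. z is up when it stands on them.
- mirror_tab (a point): Point on the tab's centre line, half-way up, 85 mm from the mirror's centre along its -x: where to hold the tab from above, fingers on its two long sides, when the mirror goes under the head (this point is then 65 mm in front of the head).
- mirror: The same mirror as a whole; origin 19 mm below its centre, level with the feet's lowest points.
- stand_home (a point): Where the mirror's centre lies when fully seated on the fixed inspection stand, 39 mm above the counter; the mirror's axes then match this point's. -x is the stand's open front, where the tab sticks out. The aluminium base plate is 12 mm thick, x = -65 to 85, y = -75 to 75 mm. Feet must pass over the seats' rims: carry the mirror more than 7 mm above seated height while sliding in.
- seat_front: Front steel V block on the base plate, x = -33, y = 0 mm from stand_home, for the front foot; groove along the stand's x, open upward, 17 mm across the mouth, 16 mm long, walls sloping 52 degrees, rim 27 mm above the counter (a seated foot's lowest point: 20 mm). A foot within about 4 mm of its middle slides home when lowered. Origin: centre of underside, 12 mm above the counter.
- seat_left: Left V block, same shape and height, at x = 24, y = 24 mm from stand_home, its groove turned by 0.9 rad from the stand's x.
- seat_right: Right V block, same shape and height, at x = 24, y = -24 mm from stand_home, its groove turned by -0.9 rad.
- head: White camera head with black tube, a bridge fixed over the rear of the seats: x = -20 to 60, y = -75 to 75 mm from stand_home; underside 62 mm above the counter, housing top 122, tube top 169 mm. Legs at |y| = 60 to 73, x = -10 to 50 mm. Seated, the mirror's top is 18 mm below the underside; slid in 12 mm above seated height it has 5 to 6 mm free above and below. Origin: on the counter below stand_home.
- mat: Thin pale green mat, 200 (x) x 125 (y) x 3 mm, fixed flat on the counter between tray and stand. Origin: centre of its underside, on the counter.
- tray: Fixed open steel drying tray: floor 3 mm thick, walls to 18 mm, outside x = -107 to 83, y = -73 to 73 mm. The mirror stands on its feet near the origin, tab to -x. Two ribs, 29 mm high, at y = +-18.5 mm, x = -101 to -51 mm, flank the tab: no room for fingers there; about 35 mm is free beside the plate's 80 mm long sides. Origin: on the counter, below the mirror's place.
- brush_cup: Bystander: steel cup, 64 mm diameter, 100 mm high, with cleaning brushes standing in it to 165 mm. Origin: centre of its underside.
- jar: Bystander: white plastic jar, 64 mm diameter, 75 mm high. Origin: centre of its underside.
- brush: Bystander: cleaning brush 140 mm long, lying on the counter beyond the mat. Origin: at its underside.
Not all that is in view belongs to the job. Of the things that look like the mirror, take the one that is farthest from the robot's base at the start.

How it is judged:
By the outcome, as a careful person would: the job done as asked, in the order asked, and still so for the second after the job is handed in, with the robot touching nothing.
It also fails if it takes over 58 s, if anything falls off the work surface, if the arm or the gripper's body presses on something with over 40 N, if the wrist force passes 120 N, or if a joint passes its speed limit or range.

ROBOT

A 6-joint arm with a two-finger parallel gripper is mounted at the origin on the work surface. World frame = base frame: x ahead of the robot, y to its left, z up, the work surface at z = 0. Lengths are in m, angles in rad, forces in N, time in s.
With the tool pointing down it reaches from about 0.325 to 0.775 m from the base axis. Payload 5.5 kg.
Tool frame: the origin (TCP) lies between the finger pads; the fingertips stand 8 mm ahead of it and the grasp point (between the pads) lies 11 mm behind it (tcp_to_tips is the distance from the TCP to the fingertips, in m); z points along the fingers, y is the direction in which the jaws open and shut (so a half turn about z gives the same grasp; the last joint's range is limited). The gripper opens to 88 mm and grips with 3 to 60 N. Pads are 20 mm wide; open, the fingers measure 115 mm over their backs; the gripper's body (75 mm by 178 mm) begins 61 mm behind the grasp point.
Start: joints at [1.242, 0.091, 1.231, -0, 1.82, -0.057], TCP at [0.161, 0.578, 0.231] pointing down, gripper open.
Joint ranges: [-2.87, 2.87], [-0.86, 2.18], [0.17, 2.46], [-1.51, 4.65], [0.06, 2.69], [-2.65, 2.65]. Speed limits (rad/s): [2.57, 2.57, 3.01, 3.14, 3.14, 3.14].

INTERFACE

Orientations are given as a unit quaternion [w, x, y, z].
In Python, from bench import * gives the robot as it stands. Calls block until the motion is done:
- move_to(position, orientation): joint-space move of the TCP to a pose.
- move_l(position, speed=0.15, orientation=None): straight line of the TCP; orientation=None keeps the orientation; speed is the mean speed in m/s.
- movej(angles): joint-space move.
- gripper_open() and close(): open the fingers fully, or close them until they stop; the grip force is fixed at half the most.
- hold(seconds).
- inverse_kinematics(position, orientation): joint angles nearest the present ones, or None.
- state(): the state.
- get_image(name): name is "scene" or "top"; returns a dict with "frame" (420x560x3 uint8, blue, green, red), "depth" (420x560 float32, m along the optical axis (not along the pixel's ray), 0 where there is no reading), "camera_matrix" (3x3 intrinsics, pixels), "view" (4x4, takes a point from world to camera coordinates). Camera axes: x right, y up, looking along -z (the intrinsics and any distortion apply to the point x, -y, -z); pixel columns grow to the right and rows downward; lengths in m; the calibration is good to about 2 mm. A picture is of the moment at which its call begins.
A pose or a line that the arm cannot do raises IKError and nothing moves.
- job_done(): hands the job in, once; it reports no verdict.
The state is a dict: "time": time; "joint_pos": joint angles; "dq": joint speeds; "joint_torque": joint torques, N m; "ee_pos": TCP position; "ee_rot": TCP orientation; "ft_force": force on the tool from outside, world axes, zero at the start; "moment": the same for the moment, N m; "finger_gap": finger opening in m.
Only numpy, scipy, OpenCV 4.12 (cv2) and the standard library are available. Lean on these libraries where they do the work, as an engineer would, in place of code of your own. Each camera call takes 0.05 s, during which the arm holds its last target.

## Working session

There is one attempt and no reset: what is moved stays moved. The work goes in short steps, each a Python script; the robot and the scene stay as the last script left them, time stands still between calls to the robot, and variables do not carry over. Pictures are saved under pics/ and viewed, and the job is handed in when it is done.

```bash
ls; mkdir -p pics
python3 - <<'E'
from bench import *
import cv2,numpy as np
s=state();print(s)
for n in("scene","top"):
    d=get_image(n);cv2.imwrite(f"pics/{n}0.png",d["frame"]);np.savez(f"{n}0.npz",**d)
    print(n,d["camera_matrix"],d["view"],[k for k in d])
E
```

```text
pics
{'time': 0.0, 'joint_pos': array([ 1.24230463e+00,  9.18589443e-02,  1.23190543e+00, -2.24694062e-05,
        1.81975468e+00, -5.66820691e-02]), 'dq': array([-0.00058358, -0.00066508, -0.00067492, -0.0007754 ,  0.00164141,
        0.00016623]), 'joint_torque': array([-1.56972834e-03, -4.46448004e+01, -4.06441426e+01,  6.95237657e-02,
        2.94398633e-02, -1.15620496e-04]), 'ee_pos': array([0.16099473, 0.57771175, 0.22949576]), 'ee_rot': array([-1.73665568e-04,  1.35489507e-01,  9.90778313e-01, -9.47477721e-04]), 'ft_force': array([ 0.24836961,  0.48493237, -0.54004894]), 'moment': array([ 0.00468687,  0.03618035, -0.02910164]), 'finger_gap': 0.08829974502736183}
scene [[432.12860582   0.         274.60647869]
 [  0.         432.12860582 214.45017456]
 [  0.           0.           1.        ]] [[ 0.26200573  0.96496445  0.01402199 -0.1500204 ]
 [-0.79054141  0.20626763  0.57662635  0.35887225]
 [ 0.55353164 -0.16216437  0.81688766 -1.48871021]
 [ 0.          0.          0.          1.        ]] ['frame', 'depth', 'camera_matrix', 'view']
top [[403.39840258   0.         280.69652699]
 [  0.         403.39840258 213.53016066]
 [  0.           0.           1.        ]] [[-0.01481344 -0.99987054 -0.00628284  0.0134784 ]
 [ 0.99063413 -0.01552902  0.13565716 -0.51551148]
 [-0.13573717 -0.00421444  0.99073592 -1.27858126]
 [ 0.          0.          0.          1.        ]] ['frame', 'depth', 'camera_matrix', 'view']
```

View pics/scene0.png

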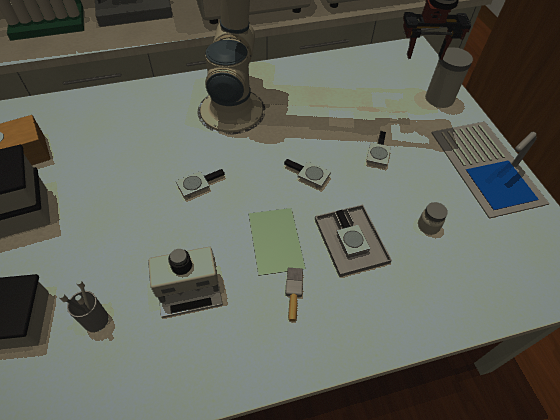

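View pics/top0.png

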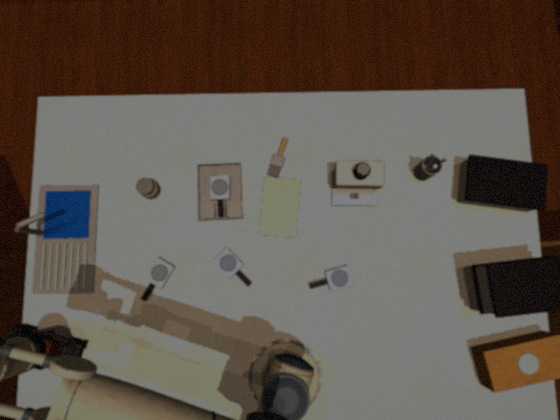

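The mirror-like plates in the top view are at (220,188) in the tray, (228,262), (160,272) and (340,278). The one in the tray is farthest from the base, which sits near (290,370), and it fits the description because it lies in the steel tray. I'll confirm this with a crop and measure it.

```bash
cat > h.py <<'E'
import numpy as np,cv2
def cloud(d):
    K=d["camera_matrix"];V=d["view"];D=d["depth"]
    v,u=np.mgrid[0:D.shape[0],0:D.shape[1]]
    x=(u-K[0,2])/K[0,0]*D;y=(v-K[1,2])/K[1,1]*D
    P=np.stack([x,-y,-D],-1)
    W=(P-V[:3,3])@V[:3,:3]
    W[D==0]=np.nan
    return W
def proj(d,p):
    K=d["camera_matrix"];V=d["view"];c=np.asarray(p)@V[:3,:3].T+V[:3,3]
    return np.stack([K[0,0]*c[...,0]/-c[...,2]+K[0,2],K[1,1]*-c[...,1]/-c[...,2]+K[1,2]],-1)
def rect(d,x0,x1,y0,y1,z,res=0.0005):
    """orthophoto at plane z: image up=+x, left=+y"""
    xs=np.arange(x1,x0,-res);ys=np.arange(y1,y0,-res)
    X,Y=np.meshgrid(xs,ys,indexing='ij')
    p=proj(d,np.stack([X,Y,np.full_like(X,z)],-1)).astype(np.float32)
    return cv2.remap(d["frame"],p[...,0],p[...,1],cv2.INTER_CUBIC)
E
python3 - <<'E'
from h import *
t=dict(np.load("top0.npz"));s=dict(np.load("scene0.npz"))
W=cloud(t);
for n,(u,v) in dict(m1=(220,188),m2=(228,262),m3=(160,272),m4=(340,278),mat=(280,207),counter=(300,250),traywall=(199,190),head=(348,172),base=(354,200),cup=(428,170),jar=(148,188)).items(): print(n,W[v,u].round(4))
W2=cloud(s)
for n,(u,v) in dict(m1=(353,240),mat=(275,240),counter=(240,210),head=(200,268)).items(): print("s",n,W2[v,u].round(4))
c=[cv2.resize(t["frame"][150:235,185:260],None,fx=5,fy=5,interpolation=3),cv2.resize(t["frame"][150:235,320:395],None,fx=5,fy=5,interpolation=3)]
c=np.hstack(c);cv2.imwrite("pics/c1.png",cv2.convertScaleAbs(c,alpha=1.3))
c=[cv2.resize(s["frame"][200:280,310:395],None,fx=4.7,fy=5,interpolation=3),cv2.resize(s["frame"][240:320,140:225],None,fx=4.7,fy=5,interpolation=3)]
c=np.hstack(c);cv2.imwrite("pics/c2.png",cv2.convertScaleAbs(c,alpha=1.3))
E
```

```text
m1 [0.6049 0.205  0.0283]
m2 [0.3615 0.1775 0.0308]
m3 [0.3329 0.3977 0.0247]
m4 [ 0.3053 -0.1813  0.0268]
mat [0.5422 0.0078 0.0026]
counter [ 0.3978 -0.0561  0.0023]
traywall [ 0.6058  0.2812 -0.004 ]
head [ 0.6284 -0.2031  0.127 ]
base [ 0.5603 -0.2386  0.0127]
cup [ 0.661  -0.4946  0.002 ]
jar [0.5993 0.428  0.0739]
s m1 [0.6165 0.2048 0.031 ]
s mat [0.5459 0.0083 0.0014]
s counter [ 0.4224 -0.0625  0.0013]
s head [ 0.6477 -0.2006  0.123 ]
```

View pics/c1.png

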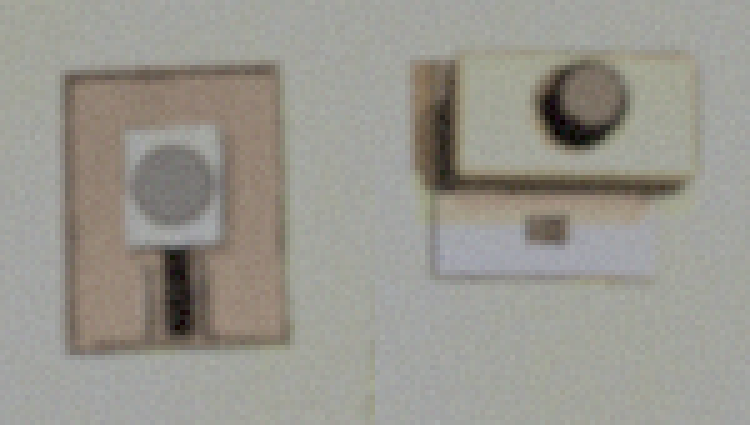

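View pics/c2.png

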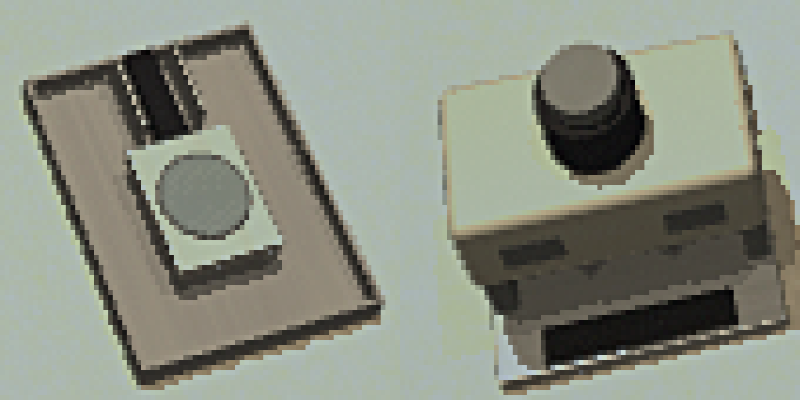

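Run:
```python
from h import *
t=dict(np.load("top0.npz"));s=dict(np.load("scene0.npz"))
for n,d in(("t",t),("s",s)):
    # mirror at z .027, head top at .122, base at .012, tray top .018
    a=rect(d,.48,.70,.10,.31,.027,.001); b=rect(d,.52,.74,-.31,-.10,.122,.001); c=rect(d,.52,.74,-.31,-.10,.012,.001)
    m=np.hstack([a,b,c]); m=cv2.resize(m,None,fx=1.26,fy=1.26)
    cv2.imwrite(f"pics/r_{n}.png",cv2.convertScaleAbs(m,alpha=1.3))
im=np.vstack([cv2.imread("pics/r_t.png"),cv2.imread("pics/r_s.png")]);cv2.imwrite("pics/r.png",im);print(im.shape)
```

```text
(554, 794, 3)
```

View pics/r.png

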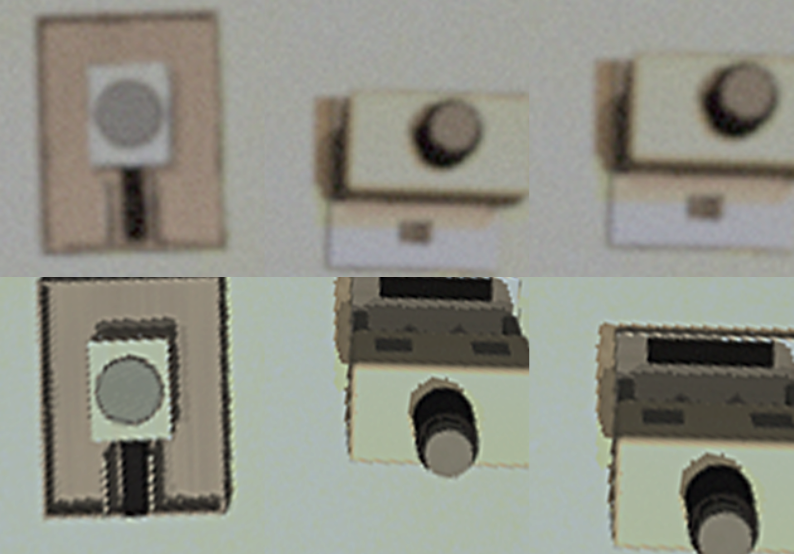

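The crop shows the tray mirror with its tab between the ribs, pointing to -x. The stand's front also faces -x, and the front seat shows at about (548,230) in the crop. Next I'll fit poses at the known heights.

```bash
cat >> h.py <<'E'
def seg(d,x0,x1,y0,y1,z,seed,tol,res=0.0005,blur=5,save=None):
    a=rect(d,x0,x1,y0,y1,z,res);a=cv2.GaussianBlur(a,(blur,blur),0)
    c=int((y1-seed[1])/res);r=int((x1-seed[0])/res)
    ref=np.median(a[r-6:r+7,c-6:c+7].reshape(-1,3),0)
    m=(np.abs(a.astype(float)-ref).max(-1)<tol).astype(np.uint8)
    m=cv2.morphologyEx(m,cv2.MORPH_OPEN,np.ones((7,7)))
    n,l=cv2.connectedComponents(m);m=(l==l[r,c]).astype(np.uint8)
    k,_=cv2.findContours(m,cv2.RETR_EXTERNAL,cv2.CHAIN_APPROX_NONE);k=max(k,key=cv2.contourArea)
    if save:
        b=a.copy();cv2.drawContours(b,[k],-1,(0,0,255),1);cv2.imwrite(save,b)
    pts=np.stack([x1-k[:,0,1]*res,y1-k[:,0,0]*res],1).astype(np.float32)
    return pts,ref
def mar(pts):
    (cx,cy),wh,ang=cv2.minAreaRect(pts*1000);return np.array([cx,cy]),np.array(wh),ang
E
python3 - <<'E'
from h import *
t=dict(np.load("top0.npz"));s=dict(np.load("scene0.npz"))
out=[]
for n,d in(("t",t),("s",s)):
  for nm,a in dict(plate=(.50,.70,.12,.30,.027,(.573,.207),30),tray=(.46,.74,.10,.32,.003,(.66,.16),30),head=(.52,.76,-.35,-.07,.122,(.635,-.15),35),mat=(.40,.68,-.1,.12,.003,(.54,.01),20),glass=(.50,.70,.12,.30,.027,(.61,.205),25)).items():
    try:
        p,ref=seg(d,*a,save=f"pics/s_{n}{nm}.png");c,w,g=mar(p);print(n,nm,c.round(1),w.round(1),round(g,2),ref)
        im=cv2.imread(f"pics/s_{n}{nm}.png");out.append(cv2.resize(im,(260,260)))
    except Exception as e: print(n,nm,e)
out=out[:9]+[out[0]]*(9-len(out[:9]))
cv2.imwrite("pics/seg.png",np.vstack([np.hstack(out[0:3]),np.hstack(out[5:8])]))
E
```

```text
t plate [611.6 209.8] [86.7 69. ] 0.53 [123. 123. 121.]
t tray [601.2 212.2] [308.  190.1] 9.03 [ 91. 102. 113.]
t head [ 616.9 -221.5] [100.4 167.2] 3.35 [60. 74. 88.]
t mat [540.2  10.2] [279.5 219.5] 0.0 [103. 125. 124.]
t glass [595.9 206.7] [194.6 152.2] 1.49 [88. 91. 92.]
s plate [588.7 207. ] [40.5 64. ] -0.0 [126. 142. 133.]
s tray [597.6 211.2] [179.7 139.3] 1.79 [ 95. 107. 114.]
s head [ 640.2 -209.8] [279.5 239.5] 90.0 [134. 141. 132.]
s mat [544.6   9.4] [128.1 202.5] 84.29 [102. 137. 121.]
s glass [608.7 208.8] [51.4 51.4] 34.82 [92. 99. 95.]
```

View pics/seg.png

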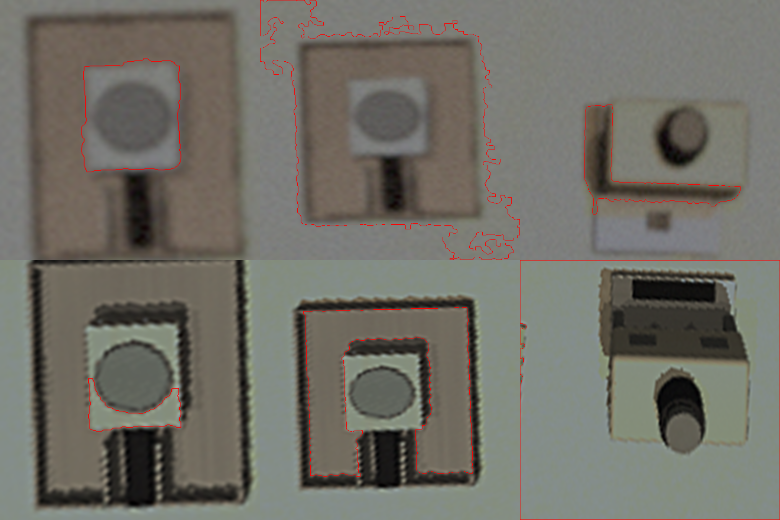

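```bash
cat >> h.py <<'E'
from scipy.optimize import minimize
def segs(lst,n=60):
    P=[];N=[]
    for (x0,y0,x1,y1,z) in lst:
        f=np.linspace(.06,.94,n)[:,None]
        p=np.array([x0,y0])*(1-f)+np.array([x1,y1])*f
        d=np.array([x1-x0,y1-y0]);L=np.hypot(*d);nn=np.array([-d[1],d[0]])/L
        P.append(np.c_[p,np.full(n,z)]);N.append(np.tile(nn,(n,1)))
    return np.vstack(P),np.vstack(N)
def rectsegs(x0,x1,y0,y1,z):
    return[(x0,y0,x1,y0,z),(x1,y0,x1,y1,z),(x1,y1,x0,y1,z),(x0,y1,x0,y0,z)]
def score(d,lst,q,off=.003):
    P,N=segs(lst);c,s=np.cos(q[2]),np.sin(q[2]);R=np.array([[c,-s],[s,c]])
    XY=P[:,:2]@R.T+q[:2];NN=N@R.T
    F=cv2.GaussianBlur(d["frame"],(3,3),0).astype(np.float32)
    def smp(o):
        p=proj(d,np.c_[XY+o*NN,P[:,2]]).astype(np.float32)
        return cv2.remap(F,p[:,0].reshape(-1,1),p[:,1].reshape(-1,1),cv2.INTER_LINEAR)[:,0]
    D=(smp(off)-smp(-off)).reshape(len(lst),-1,3)
    return np.linalg.norm(D.mean(1),axis=1).sum()
def fit(parts,q0,rng=(.012,.012,.08),off=.003):
    """parts: list of (image,lst)"""
    f=lambda q:-sum(score(d,l,q,off) for d,l in parts)
    best=None
    from itertools import product
    g=[np.linspace(-r,r,k) for r,k in zip(rng,(9,9,7))]
    best=min((np.array(q0)+np.array(e) for e in product(*g)),key=f)
    r=minimize(f,best,method='Nelder-Mead',options=dict(initial_simplex=best+np.array([[0,0,0],[.002,0,0],[0,.002,0],[0,0,.02]]),xatol=1e-5))
    return r.x,-r.fun
E
python3 - <<'E'
from h import *
t=dict(np.load("top0.npz"));s=dict(np.load("scene0.npz"))
pl=rectsegs(-.04,.04,-.032,.032,.027)+[(-.05,.009,-.095,.009,.027),(-.05,-.009,-.095,-.009,.027)]
def both(nm,lt,ls,q0,**k):
    for n,p in(("t",[(t,lt)]),("s",[(s,ls)]),("ts",[(t,lt),(s,ls)])):
        q,f=fit(p,q0,**k);print(nm,n,(q*1000).round(1),round(f,1))
both("plate",pl,pl,(.61,.208,0))
tr=rectsegs(-.107,.083,-.073,.073,.018)
both("tray",tr,tr,(.61,.208,0))
hd=rectsegs(-.02,.06,-.075,.075,.122)
both("headtop",hd,hd,(.61,-.2,.0),rng=(.02,.02,.12))
bt=[(-.065,-.075,-.065,.075,.012),(-.065,.075,-.03,.075,.012),(-.065,-.075,-.03,-.075,.012)]
bs=[(.085,-.075,.085,.075,.012),(.085,.075,.06,.075,.012),(.085,-.075,.06,-.075,.012)]
both("base",bt,bs,(.61,-.2,.0),rng=(.02,.02,.12))
both("stand",bt+hd,bs+hd,(.61,-.2,.0),rng=(.02,.02,.12))
mt=rectsegs(-.1,.1,-.0625,.0625,.003)
both("mat",mt,mt,(.543,.009,-.1))
E
```

```text
plate t [609.6 208.4  57.3] 237.4
plate s [610.5 207.3  57. ] 530.8
plate ts [610.4 207.6  56.9] 762.6
tray t [609.  209.   31.9] 151.6
tray s [611.8 210.4  28.4] 394.4
tray ts [611.4 210.2  27.4] 526.6
headtop t [ 599.1 -213.6  -23.4] 123.8
headtop s [ 610.3 -192.9  -15.2] 165.6
headtop ts [ 610.4 -193.2  -37.7] 246.7
base t [ 645.5 -196.6 -303. ] 45.8
base s [ 615.8 -215.7  -49.2] 176.7
base ts [ 615.6 -216.   -45.8] 191.4
stand t [ 610.8 -214.3  -16.4] 126.5
stand s [ 607.1 -226.1  -60.3] 245.0
stand ts [ 609.8 -213.9  -65.3] 333.8
mat t [ 542.1   10.3 -108.1] 42.1
mat s [542.3   9.8 -97.9] 104.6
mat ts [542.3   9.9 -99. ] 146.3
```

```bash
cat >> h.py <<'E'
HD=rectsegs(-.02,.06,-.075,.075,.122)
BT=[(-.065,-.075,-.065,.075,.012),(-.065,.075,-.03,.075,.012),(-.065,-.075,-.03,-.075,.012)]
BS=[(.085,-.075,.085,.075,.012),(.085,.075,.06,.075,.012),(.085,-.075,.06,-.075,.012)]
SEAT=rectsegs(-.041,-.025,-.0085,.0085,.027)
def overlay(d,lst,q,box,f,col=(0,0,255)):
    u0,v0,u1,v1=box
    im=cv2.convertScaleAbs(cv2.resize(d["frame"][v0:v1,u0:u1],None,fx=f,fy=f,interpolation=cv2.INTER_CUBIC),alpha=1.4)
    c,s=np.cos(q[2]),np.sin(q[2]);R=np.array([[c,-s],[s,c]])
    for x0,y0,x1,y1,z in lst:
        e=np.array([[x0,y0],[x1,y1]])@R.T+q[:2]
        p=(proj(d,np.c_[e,[z,z]])-[u0,v0]+.5)*f-.5
        cv2.line(im,*[tuple(int(round(k)) for k in a) for a in p],col,1)
    return im
E
python3 - <<'E'
from h import *
t=dict(np.load("top0.npz"));s=dict(np.load("scene0.npz"))
for nm,p,in dict(t=[(t,BT+HD)],tb=[(t,BT)],th=[(t,HD)],s=[(s,BS+HD)],sh=[(s,HD)],ts=[(t,BT+HD),(s,BS+HD)]).items():
    q,f=fit(p,(.612,-.214,-.03),rng=(.008,.008,.06),off=.004);print(nm,(q*1000).round(1),round(f,1))
q=q if 0 else np.array([.612,-.214,-.03])
a=overlay(t,BT+HD+SEAT,q,(320,150,396,218),5);b=overlay(s,BS+HD,q,(140,238,230,322),4.05)
cv2.imwrite("pics/ov.png",np.hstack([a,cv2.resize(b,(395,340))]))
E
```

```text
t [ 610.  -215.2   -9.4] 159.2
tb [ 613.  -217.5  -16.1] 24.5
th [ 609.5 -214.9  -15.5] 148.0
s [ 609.3 -224.6  -88.6] 307.3
sh [ 609.2 -236.3  -35.1] 246.9
ts [ 610.6 -214.4  -64.1] 418.6
```

View pics/ov.png

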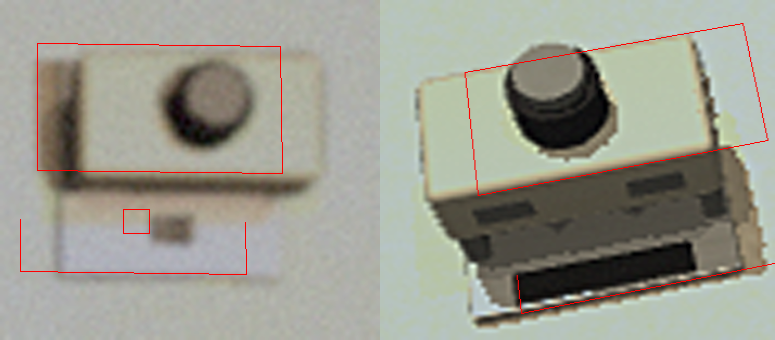

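The first guess for y was about 24 mm off, so the true value is near -0.237. I'll refit from there.

Run:
```python
from h import *
t=dict(np.load("top0.npz"));s=dict(np.load("scene0.npz"))
HS=HD[:]
for nm,p,in dict(t=[(t,BT+HD+SEAT)],tb=[(t,BT+SEAT)],th=[(t,HD)],s=[(s,BS+HD)],sh=[(s,HD)],sb=[(s,BS)],ts=[(t,BT+HD+SEAT),(s,BS+HD)]).items():
    for off in(.002,.004):
        q,f=fit(p,(.610,-.237,-.03),rng=(.008,.008,.06),off=off);print(nm,off,(q*1000).round(1),round(f,1))
a=overlay(t,BT+HD+SEAT,q,(320,150,396,218),5);b=overlay(s,BS+HD,q,(140,238,230,322),4.05)
cv2.imwrite("pics/ov2.png",np.hstack([a,cv2.resize(b,(395,340))]))
```

```text
t 0.002 [ 606.9 -241.9  -20.2] 230.3
t 0.004 [ 606.8 -242.1  -27.7] 403.0
tb 0.002 [ 604.9 -241.2  -32.2] 128.7
tb 0.004 [ 604.8 -241.7  -15.7] 229.7
th 0.002 [ 608.8 -240.9  -26.5] 112.9
th 0.004 [ 609.  -242.1  -18.8] 197.5
s 0.002 [ 609.6 -237.7  -39.6] 240.4
s 0.004 [ 607.2 -234.   -87.5] 318.1
sh 0.002 [ 609.4 -237.6  -31.9] 174.2
sh 0.004 [ 609.2 -236.3  -33.6] 247.0
sb 0.002 [ 615.5 -227.7  -33.4] 161.7
sb 0.004 [ 615.9 -227.6  -34.3] 241.8
ts 0.002 [ 606.2 -237.6  -43.2] 423.4
ts 0.004 [ 607.  -243.4  -51.8] 671.8
```

View pics/ov2.png

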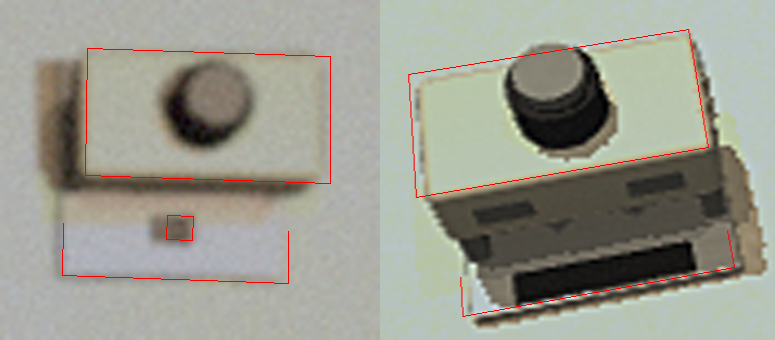

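Run:
```python
from bench import *
from h import *
for n,k in(("top",10),("scene",4)):
    L=[get_image(n) for _ in range(k)];d=dict(L[0])
    d["frame"]=np.mean([x["frame"] for x in L],0).round().astype(np.uint8)
    dd=np.array([x["depth"] for x in L]);dd[dd==0]=np.nan
    d["depth"]=np.nan_to_num(np.nanmedian(dd,0));np.savez(n+"1.npz",**d)
print(state()["time"])
t=dict(np.load("top1.npz"));s=dict(np.load("scene1.npz"))
for nm,p,in dict(tseat=[(t,SEAT)],tb=[(t,BT+SEAT)],th=[(t,HD)],s=[(s,BS+HD)],sh=[(s,HD)],sb=[(s,BS)]).items():
    for off in(.0015,.003):
        q,f=fit(p,(.609,-.239,-.03),rng=(.006,.006,.03),off=off);print(nm,off,(q*1000).round(1),round(f,1))
q=np.array([.609,-.2385,-.032])
a=overlay(t,BT+HD+SEAT,q,(320,150,396,218),10);a0=overlay(t,[],q,(320,150,396,218),10)
cv2.imwrite("pics/ov3.png",np.hstack([a0,a])[300:600, :][:, :].copy() if 0 else cv2.resize(np.vstack([a0[60:660],]),(760,600)))
cv2.imwrite("pics/ov4.png",a)
b=overlay(s,BS+HD,q,(140,238,230,322),7);cv2.imwrite("pics/ov5.png",b)
```

```text
0.8
tseat 0.0015 [ 604.4 -240.5  -31.5] 79.0
tseat 0.003 [ 605.8 -241.4  -17. ] 155.4
tb 0.0015 [ 604.3 -242.9  -26.5] 95.3
tb 0.003 [ 605.7 -241.4  -18.2] 185.5
th 0.0015 [ 609.  -240.5  -32.6] 87.2
th 0.003 [ 608.3 -241.5  -24.2] 164.7
s 0.0015 [ 609.6 -237.8  -38. ] 195.6
s 0.003 [ 606.1 -236.9  -50.2] 279.1
sh 0.0015 [ 609.6 -237.7  -32.6] 138.0
sh 0.003 [ 609.5 -237.2  -32.9] 222.6
sb 0.0015 [ 615.2 -239.5  -25.8] 100.9
sb 0.003 [ 615.5 -240.   -23.1] 164.5
```

View pics/ov3.png

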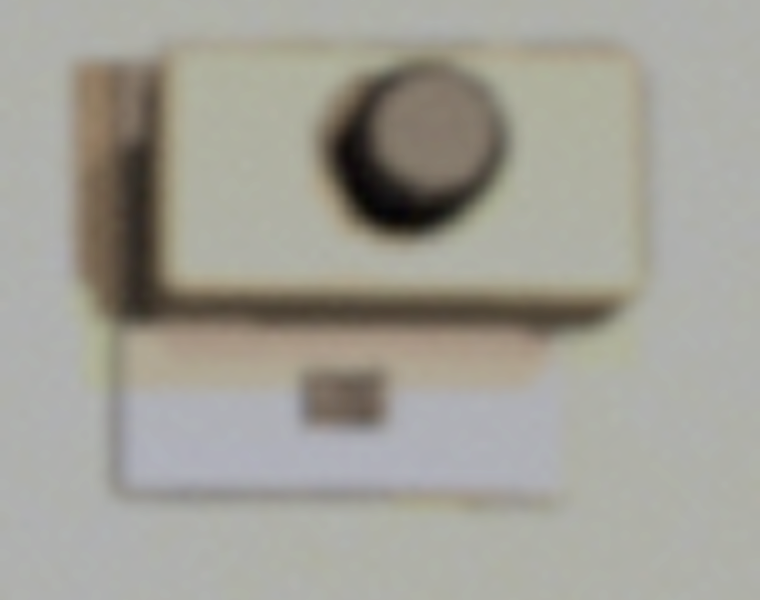

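View pics/ov4.png

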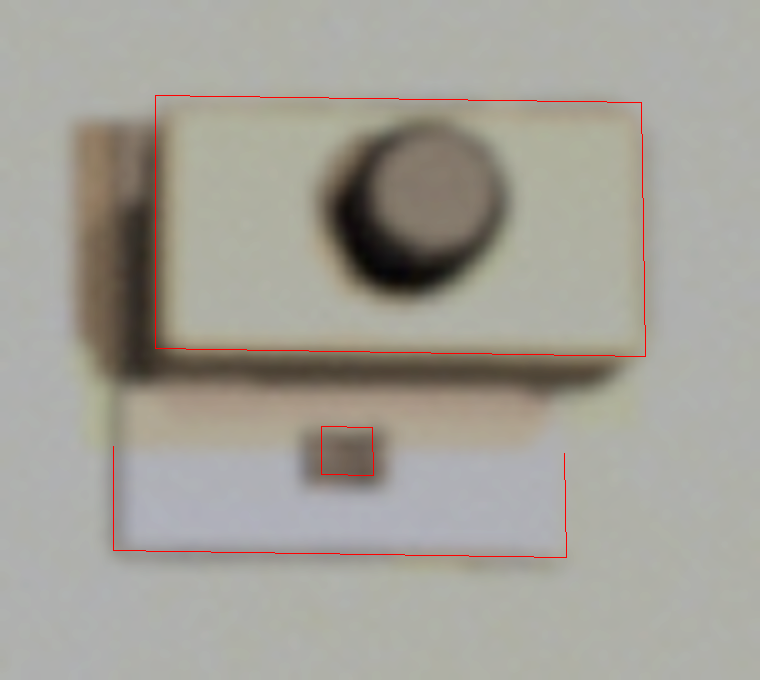

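View pics/ov5.png

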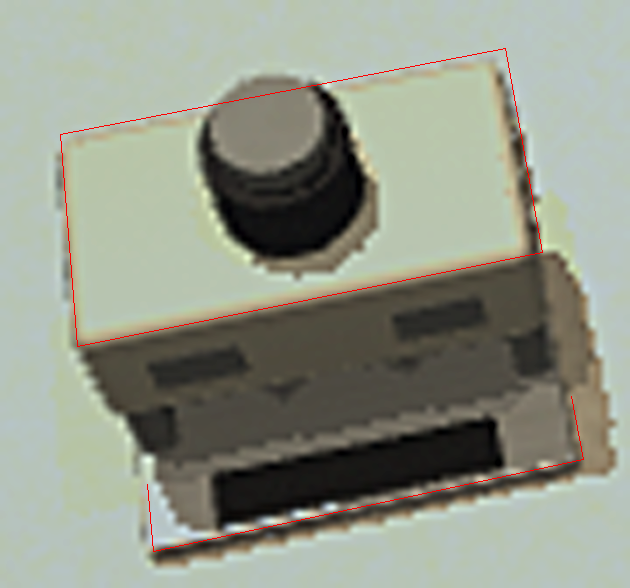

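The stand overlay matches the head top, base edges and seat to about 1–1.5 mm, giving stand_home ≈ (0.609, -0.2383, yaw -0.032). The mirror is at (0.6103, 0.2077, yaw 0.057) and the mat at (0.542, 0.010). Next I'll approach the mirror in the tray.

```bash
cat > r.py <<'E'
from bench import *
from h import *
ST=np.array([.609,-.2383,-.032]); MI=np.array([.6103,.2077,.057])
def quat(psi): return [0,np.cos(psi/2),np.sin(psi/2),0]
def off(q,dx,dy=0):
    c,s=np.cos(q[2]),np.sin(q[2]); return np.array([q[0]+c*dx-s*dy,q[1]+s*dx+c*dy])
def rep(l=""):
    s=state();e=s["ee_rot"];print(l,"t%.2f"%s["time"],"p",(s["ee_pos"]*1000).round(1),"q",np.round(e,4),"F",s["ft_force"].round(1),"M",s["moment"].round(2),"gap %.1f"%(s["finger_gap"]*1000),"j6 %.2f"%s["joint_pos"][5])
E
python3 - <<'E'
from r import *
for psi in(MI[2]+np.pi,MI[2]): print(inverse_kinematics([.604,.2077,.2],quat(psi)))
g=off(MI,-.006)
move_to([*g,.17],quat(MI[2]+np.pi));rep("hover")
move_l([*g,.06],.12);rep("60")
d=get_image("scene");cv2.imwrite("pics/a1.png",cv2.resize(d["frame"][190:290,290:410],None,fx=5,fy=5,interpolation=3))
E
```

```text
[ 2.77949969e-01  1.92446755e-01  1.17405342e+00 -4.44089210e-16
  1.77509248e+00 -1.34984636e+00]
[ 2.77949969e-01  1.92446755e-01  1.17405342e+00 -4.44089210e-16
  1.77509248e+00  1.79174630e+00]
hover t2.88 p [604.  208.3 170.2] q [ 1.000e-04 -2.910e-02  9.996e-01  2.000e-04] F [ 0.1 -0.   0.4] M [ 0.02 -0.04  0.01] gap 87.8 j6 -1.35
60 t3.95 p [604.9 207.5  61.2] q [ 9.000e-04 -2.850e-02  9.996e-01  2.000e-04] F [-0.  -0.3 -0. ] M [ 0.08 -0.01 -0.  ] gap 87.7 j6 -1.35
```

View pics/a1.png

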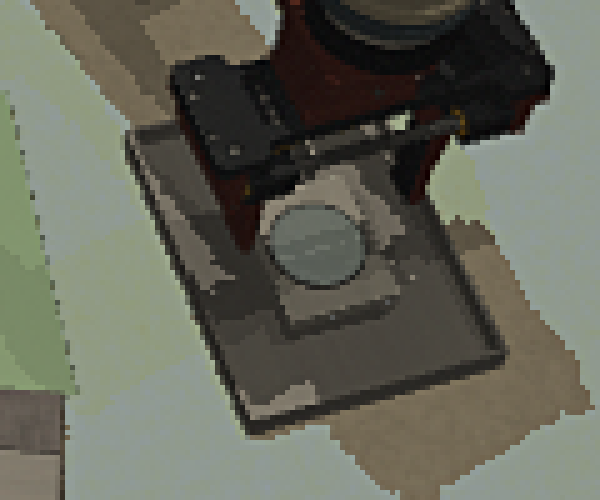

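The fingers straddle the plate's long sides, with the left fingertip at about (245,245) and the right at about (415,195). I'll descend and grip.

Run:
```python
from r import *
g=off(MI,-.006)
move_l([*g,.0145],.05);rep("down")
if abs(state()["ft_force"][2])<6:
    close();rep("closed")
    move_l([*g,.030],.04);rep("lift15")
    hold(.2);rep()
    d=get_image("scene");cv2.imwrite("pics/a2.png",cv2.resize(d["frame"][190:290,290:410],None,fx=5,fy=5,interpolation=3))
```

```text
down t5.06 p [604.6 207.4  15. ] q [ 4.000e-04 -2.850e-02  9.996e-01  1.000e-04] F [-0.8  0.9  0. ] M [ 0.04  0.02 -0.  ] gap 87.7 j6 -1.35
closed t5.56 p [604.4 207.3  14.7] q [ 1.000e-04 -2.850e-02  9.996e-01 -0.000e+00] F [ 0.1 -0.2  1.1] M [-0.01  0.02  0.02] gap 64.0 j6 -1.35
lift15 t6.10 p [604.4 207.4  30.2] q [ 2.000e-04 -2.850e-02  9.996e-01  1.000e-04] F [ 0.2 -0.  -2.5] M [ 0.01  0.05 -0.04] gap 63.6 j6 -1.35
 t6.30 p [604.1 207.3  29.6] q [-4.000e-04 -2.850e-02  9.996e-01 -1.000e-04] F [-0.5 -0.9 -1.6] M [-0.    0.03 -0.01] gap 63.7 j6 -1.35
```

View pics/a2.png

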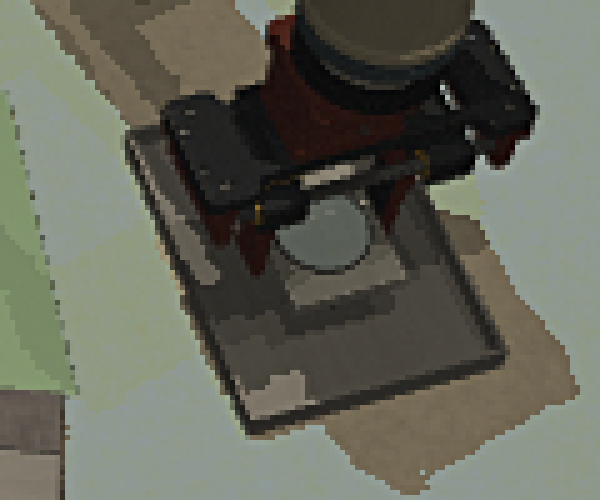

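The gap of 64 mm matches the plate and the wrist reads about 2 N of weight, so the mirror is lifted. I'll carry it to the mat.

Run:
```python
from r import *
g=off(MI,-.006)
move_l([*g,.085],.08)
T=np.array([.567,.010,-.032]);h=off(T,-.006)
move_l([*h,.085],.12,quat(T[2]+np.pi));rep("over mat")
move_l([*h,.022],.06);hold(.15);rep("near")
z=.022
while z>.0125:
    z-=.001;move_l([*h,z],.012);s=state()
    if s["ft_force"][2]>0.3: print("contact",z,s["ft_force"]);break
rep("set")
d=get_image("scene");cv2.imwrite("pics/a3.png",cv2.resize(d["frame"][180:290,210:330],None,fx=5,fy=5,interpolation=3))
```

```text
over mat t9.03 p [561.1  10.8  84.9] q [-0.000e+00  1.560e-02  9.999e-01  1.000e-04] F [-0.5 -0.1 -3.2] M [-0.01 -0.02 -0.02] gap 63.9 j6 -1.58
near t10.38 p [561.3  10.2  22.6] q [5.000e-04 1.600e-02 9.999e-01 0.000e+00] F [ 0.5  0.1 -1.7] M [ 0.    0.01 -0.01] gap 63.7 j6 -1.58
contact 0.013999999999999992 [-1.481535   -0.65320016  2.67035674]
set t12.38 p [561.1  10.2  14.6] q [2.000e-04 1.600e-02 9.999e-01 0.000e+00] F [-1.5 -0.7  2.7] M [ 0.06  0.39 -0.03] gap 63.6 j6 -1.58
```

View pics/a3.png

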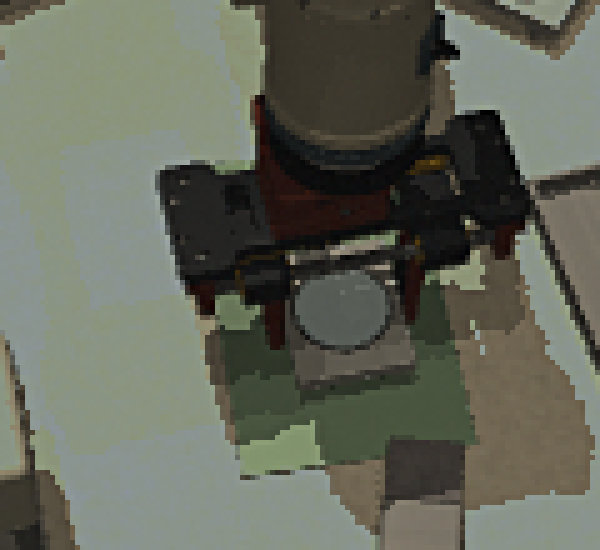

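Contact came at the expected height. The plate lies inside the mat, with its centre near (345,310). I'll release, back off and look again.

Run:
```python
from r import *
T=np.array([.567,.010,-.032]);h=off(T,-.006)
gripper_open();rep("open")
move_l([*h,.10],.12);
k=off(T,-.20); move_l([*k,.13],.2);rep("back")
t=get_image("top");s=get_image("scene")
np.savez("top2.npz",**t);np.savez("scene2.npz",**s)
PL=rectsegs(-.04,.04,-.032,.032,.027)+[(-.05,.009,-.095,.009,.027),(-.05,-.009,-.095,-.009,.027)]
for nm,p in dict(t=[(t,PL)],s=[(s,PL)],s4=[(s,PL[:4])]).items():
    q,f=fit(p,T,rng=(.006,.006,.04),off=.002);print(nm,(q*1000).round(1),f)
a=overlay(t,PL,T,(240,160,320,260),4);b=overlay(s,PL,T,(220,190,320,290),4)
cv2.imwrite("pics/a4.png",np.hstack([a,b]))
```

```text
open t13.01 p [561.   10.2  13.9] q [ 0.      0.016   0.9999 -0.    ] F [ 0.3  0.2 -0.1] M [0.08 0.01 0.06] gap 87.7 j6 -1.58
back t15.01 p [367.4  16.4 129.7] q [-1.000e-04  1.600e-02  9.999e-01 -0.000e+00] F [-0.9 -1.6  0.3] M [-0.01  0.02  0.03] gap 87.9 j6 -1.59
t [566.8  10.4 -43.5] 158.6820831298828
s [567.   10.8 -36.2] 335.5208435058594
s4 [566.9  11.  -53.1] 225.4236602783203
```

View pics/a4.png

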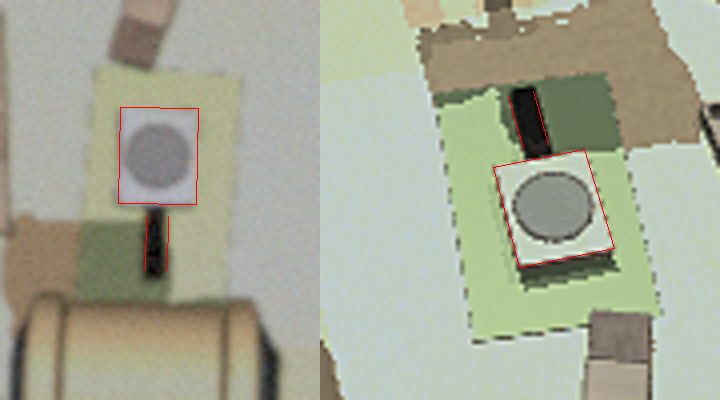

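The released mirror stands on the mat at (0.567, 0.0105, yaw about -0.04), and both views agree. Next I'll take the tab.

Run:
```python
from r import *
T=np.array([.567,.0105,-.040]);h=off(T,-.085)
move_l([*h,.07],.15,quat(T[2]+np.pi))
move_l([*h,.0135],.05);rep("down")
close();rep("closed")
move_l([*h,.0225],.02);hold(.2);rep("lift9")
t=get_image("top");s=get_image("scene")
np.savez("top3.npz",**t);np.savez("scene3.npz",**s)
PL=rectsegs(-.04,.04,-.032,.032,.036)
for nm,p in dict(s4=[(s,PL)],t=[(t,PL)]).items():
    q,f=fit(p,T,rng=(.006,.006,.04),off=.002);print(nm,(q*1000).round(1),f)
W=cloud(s)
# plane fit of plate top
pr=proj(s,np.array([T[0],T[1],.036]));print(pr)
u,v=np.mgrid[-14:15,-10:11];u=u.ravel()+int(pr[0]);v=v.ravel()+int(pr[1])
P=W[v,u];c,sn=np.cos(T[2]),np.sin(T[2]);L=(P[:,:2]-T[:2])@np.array([[c,-sn],[sn,c]])
m=(abs(L[:,0])<.036)&(abs(L[:,1])<.028)&(P[:,2]>.02)
A=np.c_[L[m],np.ones(m.sum())];print(m.sum(),np.linalg.lstsq(A,P[m,2],rcond=None)[0])
b=overlay(s,PL,T,(230,190,320,290),6);cv2.imwrite("pics/a5.png",b)
```

```text
down t17.41 p [482.4  13.9  13.9] q [ 4.000e-04  2.000e-02  9.998e-01 -0.000e+00] F [-0.   0.8  0.2] M [ 0.03  0.   -0.03] gap 87.5 j6 -1.57
closed t18.48 p [482.   13.9  13.5] q [-0.      0.02    0.9998 -0.    ] F [-0.3  0.2 -0. ] M [0.01 0.01 0.01] gap 17.9 j6 -1.57
lift9 t19.28 p [482.   13.9  22.3] q [-1.000e-04  2.000e-02  9.998e-01 -0.000e+00] F [ 0.1  0.3 -2.6] M [ 0.    0.22 -0.01] gap 17.5 j6 -1.57
s4 [567.6  10.7 -32. ] 188.45802307128906
t [558.1  21.2  11.2] 34.20815658569336
[278.06220818 239.4780447 ]
441 [-0.00547441  0.0037893   0.03599681]
```

View pics/a5.png

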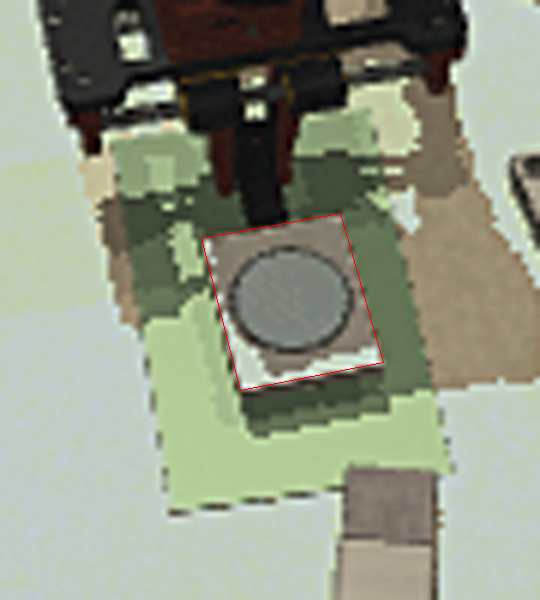

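The mirror is held level by the tab: slope about 0.5%, top at 36 mm as expected. I'll carry it to the front of the stand and check the alignment.

Run:
```python
from r import *
T=np.array([.567,.0105,-.040]);h=off(T,-.085)
move_l([*h,.06],.06)
k=off(ST,-.085-.095)
move_l([*k,.06],.11,quat(ST[2]+np.pi));
move_l([*k,.0425],.05);hold(.2);rep("front")
t=get_image("top");s=get_image("scene");np.savez("top4.npz",**t);np.savez("scene4.npz",**s)
M=np.array([*off(ST,-.095),ST[2]])
PL=rectsegs(-.04,.04,-.032,.032,.056)
for nm,p in dict(s=[(s,PL)],t=[(t,PL)]).items():
    q,f=fit(p,M,rng=(.006,.006,.04),off=.002);print(nm,((q-M)*1000).round(1),f)
a=overlay(t,PL,M,(310,150,400,250),4.4);b=overlay(s,PL,M,(130,170,220,270),4.4)
cv2.imwrite("pics/a6.png",np.hstack([a,b]))
```

```text
front t23.30 p [ 429.3 -232.7   42.9] q [ 3.000e-04  1.600e-02  9.999e-01 -2.000e-04] F [ 0.7  0.5 -2.1] M [0.02 0.2  0.01] gap 17.8 j6 -2.11
s [-7.4 -0.7 -0.7] 86.99415588378906
t [  3.5   1.1 -33.5] 42.96035385131836
```

View pics/a6.png

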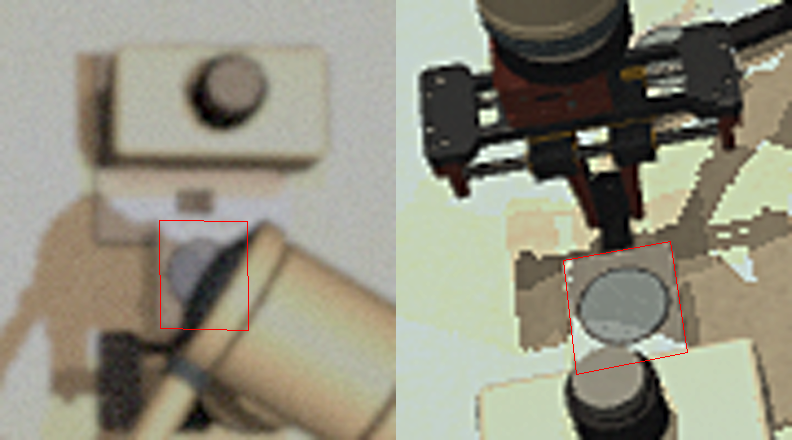

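The overlay matches laterally, and after parallax the mirror's centre line lines up with the front seat at (196,200). I'll slide it in under force watch.

Run:
```python
from r import *
ok=True
for x in np.linspace(-.095,0,9)[1:]:
    k=off(ST,-.085+x);move_l([*k,.0427],.05)
    F=state()["ft_force"];print(round(x,3),F.round(1))
    if np.hypot(F[0],F[1])>5 or abs(F[2]+2.2)>4: ok=False;print("STOP");break
hold(.3);rep("in")
L=[get_image("top") for _ in range(4)];t=dict(L[0]);t["frame"]=np.mean([x["frame"] for x in L],0).astype(np.uint8)
s=get_image("scene");np.savez("top5.npz",**t);np.savez("scene5.npz",**s)
P=lambda c:rectsegs(-.04,.04,-.032,.032,c)[:1]+rectsegs(-.04,.04,-.032,.032,c)[2:]
a=overlay(t,P(.056),ST,(310,150,400,250),4.4);b=overlay(s,[(.04,-.032,.04,.032,.046)],ST,(140,230,230,330),4.4)
cv2.imwrite("pics/a7.png",np.hstack([a,b]))
```

```text
-0.083 [ 0.4 -0.6 -3.4]
-0.071 [-0.4  0.2 -2. ]
-0.059 [ 0.7  0.2 -2.4]
-0.048 [ 0.5  0.1 -2.7]
-0.036 [ 0.5  0.9 -3. ]
-0.024 [ 0.4 -0.3 -1.7]
-0.012 [ 0.2 -0.4 -2. ]
0.0 [ 0.3  0.  -1.6]
in t26.83 p [ 523.9 -235.6   42.7] q [-0.      0.0161  0.9999  0.    ] F [ 0.   0.2 -2.7] M [0.06 0.15 0.01] gap 18.1 j6 -2.02
```

View pics/a7.png

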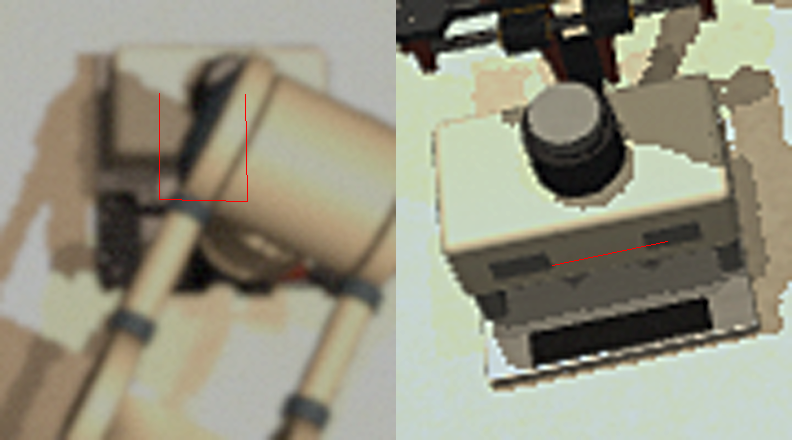

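Neither camera can see under the head, so I'll lower in 1 mm steps guided by force. If it is centred, contact should come at TCP z ≈ 30.5 mm.

Run:
```python
from r import *
k=off(ST,-.085)
z=.0427
while z>.0297:
    z-=.001 if z<.038 else .0025
    move_l([*k,z],.015);hold(.1);s=state();F,M=s["ft_force"],s["moment"];print(round(z,4),(s["ee_pos"]*1000).round(1),F.round(1),M.round(2))
    if F[2]>1.0 or np.hypot(F[0],F[1])>4: print("contact");break
```

```text
0.0402 [ 524.  -235.6   40.1] [-0.2 -0.6 -3. ] [-0.03  0.14  0.05]
0.0377 [ 524.  -235.6   37.6] [ 0.5 -0.  -2.5] [0.04 0.16 0.03]
0.0367 [ 524.  -235.6   36.7] [-0.   0.1 -2. ] [ 0.02  0.21 -0.  ]
0.0357 [ 524.  -235.6   35.7] [-0.3  0.3 -1.9] [ 0.05  0.15 -0.02]
0.0347 [ 524.1 -235.6   34.7] [ 0.   0.2 -2.8] [0.01 0.19 0.03]
0.0337 [ 524.2 -235.8   33.9] [ 0.5 -0.7 -1.4] [-0.16  0.06 -0.03]
0.0327 [ 524.3 -235.9   33.1] [ 0.7 -1.6  0.5] [-0.38 -0.02 -0.1 ]
0.0317 [ 524.4 -236.    32.3] [ 0.8 -3.1  2.8] [-0.61 -0.13 -0.21]
contact
```

Contact came 3 mm early with force toward -y, mainly at the front foot, so I'm about 2–2.5 mm too far to +y. I'll raise, shift and retry.

```bash
cat >> r.py <<'E'
def lower(q,z0,zmin=.0297,fz=1.0,fl=4,step=.001):
    k=off(q,-.085);move_l([*k,z0],.03,quat(q[2]+np.pi));z=z0;hold(.1)
    while z>zmin:
        z-=step;move_l([*k,z],.015);hold(.1);s=state();F,M=s["ft_force"],s["moment"]
        print(round(z,4),(s["ee_pos"]*1000).round(1),F.round(1),M.round(2),"t%.1f"%s["time"])
        if F[2]>fz or np.hypot(F[0],F[1])>fl: print("contact");break
E
python3 - <<'E'
from r import *
k=off(ST,-.085);move_l([*k,.036],.03)
q=ST+[0.0003,-.0022,0]
lower(q,.0355)
E
```

```text
0.0345 [ 524.3 -237.7   34.5] [-0.3  0.2 -2.4] [-0.04  0.1  -0.02] t31.0
0.0335 [ 524.3 -237.8   33.5] [ 0.4 -0.3 -2.9] [0.02 0.18 0.03] t31.4
0.0325 [ 524.3 -237.8   32.5] [ 0.  -0.1 -2.9] [0.01 0.17 0.02] t31.7
0.0315 [ 524.4 -237.9   31.6] [-0.9 -1.6 -2. ] [ 0.    0.13 -0.03] t32.1
0.0305 [ 524.5 -238.    30.8] [-0.8 -1.3  0.6] [-0.19  0.06  0.02] t32.4
0.0295 [ 524.5 -238.2   30. ] [-1.5 -1.6  2.9] [-0.37  0.22 -0.04] t32.8
contact
```

Run:
```python
from r import *
q=ST+[0.0001,-.0031,0]
lower(q,.0325,zmin=.0297)
```

```text
0.0315 [ 524.1 -238.5   31.4] [ 1.1  0.3 -2.1] [0.09 0.03 0.03] t33.5
0.0305 [ 524.2 -238.6   30.6] [-0.5  0.3 -1.9] [0.19 0.14 0.08] t33.8
0.0295 [ 524.2 -238.7   29.9] [-2.8  1.8  2.9] [0.36 0.28 0.14] t34.2
contact
```

Contact is now at the seated height with small lateral forces. I'll release, back away and check.

Run:
```python
from r import *
q=ST+[0.0001,-.0031,0];k=off(q,-.085)
gripper_open();rep("open")
move_l([*k,.075],.08);rep("up")
k2=off(q,-.15);move_l([*k2,.2],.2);
move_to([.40,.17,.25],quat(np.pi));rep("away")
L=[get_image("top") for _ in range(6)];t=dict(L[0]);t["frame"]=np.mean([x["frame"] for x in L],0).astype(np.uint8)
L2=[get_image("scene") for _ in range(3)];s=dict(L2[0]);t["depth"]=np.median([x["depth"] for x in L],0);s["depth"]=np.median([x["depth"] for x in L2],0)
np.savez("top6.npz",**t);np.savez("scene6.npz",**s)
c=.044
PV=[(-.04,-.032,-.04,.032,c),(-.04,.009,-.1,.009,c),(-.1,.009,-.1,-.009,c),(-.04,-.009,-.1,-.009,c),(-.04,-.032,-.02,-.032,c),(-.04,.032,-.02,.032,c)]
q2,f=fit([(t,PV)],q,rng=(.006,.006,.04),off=.002);print("fit rel ST",((q2-ST)*1000).round(1),f)
a=overlay(t,[],q,(320,150,395,225),5);a2=overlay(t,PV,q,(320,150,395,225),5)
cv2.imwrite("pics/b1.png",np.hstack([a,a2]));cv2.imwrite("pics/b2.png",t["frame"])
cv2.imwrite("pics/b3.png",np.hstack([overlay(s,[],q,(140,200,230,325),4.4)]))
W=cloud(t)
for x in(-.095,-.08,-.06,-.045,-.03):
    p=proj(t,np.array([*off(q,x),c])).round().astype(int);v=W[p[1]-1:p[1]+2,p[0]-1:p[0]+2,2];print(x,(np.nanmedian(v)*1000).round(1))
```

```text
open t35.33 p [ 524.2 -238.7   29.5] q [0.     0.016  0.9999 0.    ] F [ 0.9 -0.   0.8] M [0.04 0.07 0.01] gap 87.8 j6 -2.03
up t36.04 p [ 524.1 -238.6   75. ] q [-0.      0.016   0.9999  0.    ] F [-0.  -0.4 -0.3] M [0.02 0.01 0.01] gap 88.1 j6 -2.03
away t38.43 p [400.3 169.4 249.6] q [-3.e-04  5.e-04  1.e+00 -3.e-04] F [-0.7  0.1  1.2] M [ 0.01 -0.01  0.  ] gap 87.5 j6 -1.25
fit rel ST [  0.2  -2.2 -31.5] 231.96200561523438
-0.095 42.7
-0.08 42.7
-0.06 42.9
-0.045 43.4
-0.03 43.0
```

View pics/b1.png

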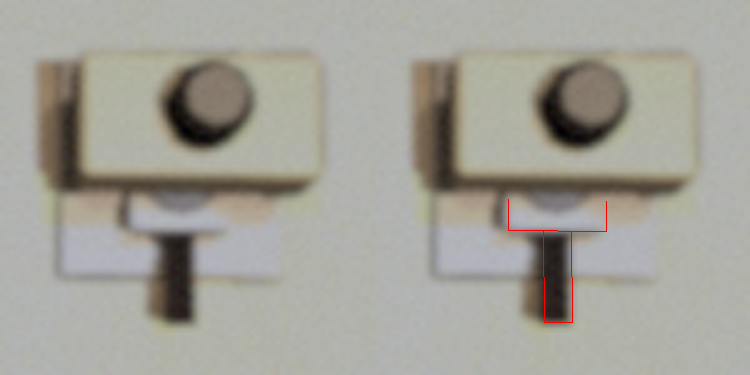

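View pics/b2.png

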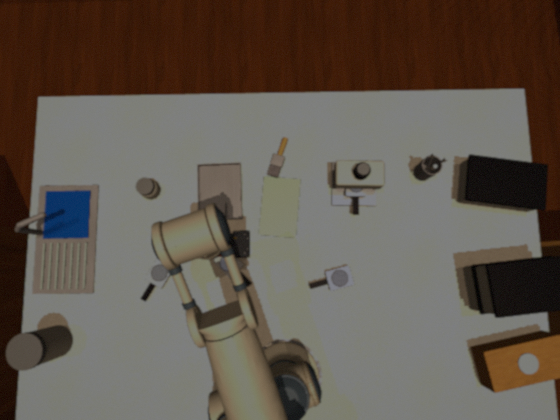

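View pics/b3.png

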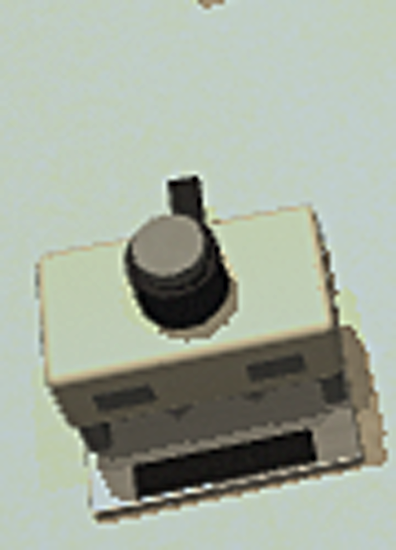

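Run:
```python
from r import *
L=[get_image("top") for _ in range(24)]
t=dict(L[0]);t["frame"]=np.mean([x["frame"] for x in L],0).astype(np.uint8);D=np.array([x["depth"] for x in L]);t["depth"]=np.mean(D,0);np.savez("top7.npz",**t)
print("noise",np.std(D[:,200:210,300:310],0).mean(), state()["time"])
W=cloud(t);q=ST+[0,-.0026,0]
c,s=np.cos(q[2]),np.sin(q[2]);Lc=(W[...,:2]-q[:2])@np.array([[c,-s],[s,c]])
x,y,z=Lc[...,0],Lc[...,1],W[...,2]
for nm,m in dict(tab=(x<-.044)&(x>-.096)&(abs(y)<.006),plate=(x<-.027)&(x>-.037)&(abs(y)<.028)).items():
    A=np.c_[x[m],y[m],np.ones(m.sum())];r=np.linalg.lstsq(A,z[m],rcond=None)[0];print(nm,m.sum(),r.round(4),(z[m].mean()*1000).round(1),(np.std(z[m])*1000).round(2))
m=(x<-.027)&(x>-.096)&(abs(y)<np.where(x<-.044,.006,.028))&((x<-.044)|(x>-.037))
A=np.c_[x[m],y[m],np.ones(m.sum())];print("all",np.linalg.lstsq(A,z[m],rcond=None)[0].round(4),z[m].min(),z[m].max())
m=(x<-.08)&(x>-.16)&(abs(y)>.03)&(abs(y)<.08);A=np.c_[x[m],y[m],np.ones(m.sum())];print("counter",np.linalg.lstsq(A,z[m],rcond=None)[0].round(4),z[m].mean())
m=(x<-.045)&(x>-.06)&(abs(y)>.02)&(abs(y)<.068);A=np.c_[x[m],y[m],np.ones(m.sum())];print("base",np.linalg.lstsq(A,z[m],rcond=None)[0].round(4),z[m].mean())
m=(x<.055)&(x>-.015)&(abs(y)>.035)&(abs(y)<.07);A=np.c_[x[m],y[m],np.ones(m.sum())];print("headtop",np.linalg.lstsq(A,z[m],rcond=None)[0].round(4),z[m].mean())
cv2.imwrite("pics/b4.png",overlay(t,[],q,(330,170,385,220),14))
```

```text
noise 0.024126818 40.0833
tab 61 [ 0.341  -1.9261  0.0651] 39.9 18.93
plate 55 [-0.2272  0.1762  0.0484] 55.3 30.37
all [0.3973 0.0595 0.0675] -0.001554353319011906 0.1667113660959646
counter [-0.0076  0.0065  0.0043] 0.005200956648915785
base [0.3446 0.0063 0.0355] 0.01741082667269006
headtop [0.3509 0.0288 0.113 ] 0.11911061460512734
```

View pics/b4.png

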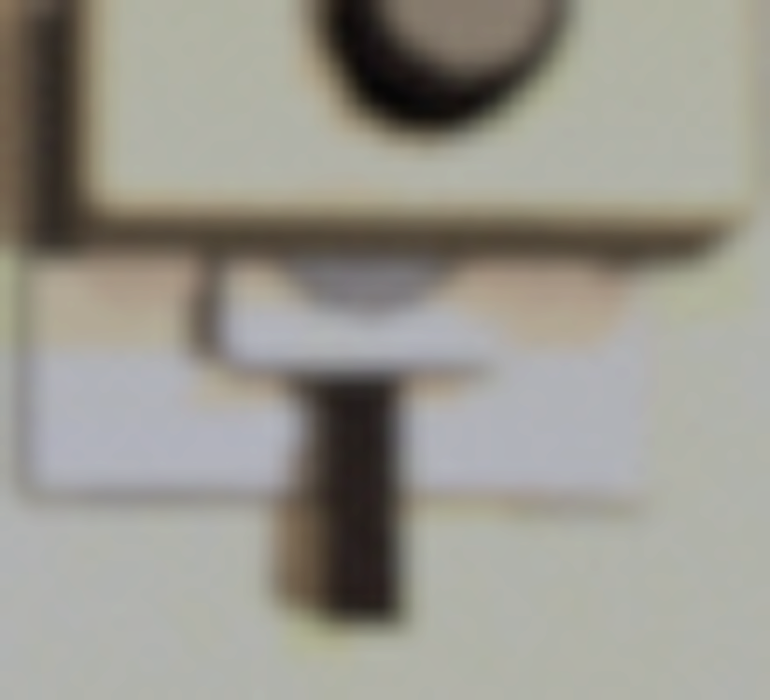

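The depth mean was spoilt by dropouts. I'll repeat it with a median and trimming.

Run:
```python
from r import *
L=[get_image("top") for _ in range(14)]
t=dict(L[0]);D=np.array([x["depth"] for x in L]);D[D==0]=np.nan;t["depth"]=np.nan_to_num(np.nanmedian(D,0))
np.savez("top8.npz",**t)
q=ST+[0,-.0026,0]
c,s=np.cos(q[2]),np.sin(q[2])
def go(t):
    W=cloud(t);Lc=(W[...,:2]-q[:2])@np.array([[c,-s],[s,c]]);x,y,z=Lc[...,0],Lc[...,1],W[...,2]
    def f(nm,m,z0,tol=.006):
        m=m&(abs(z-z0)<tol)
        if m.sum()<8: return print(nm,m.sum())
        A=np.c_[x[m],y[m],np.ones(m.sum())];r=np.linalg.lstsq(A,z[m],rcond=None)[0];res=z[m]-A@r;cov=np.sqrt(np.diag(np.linalg.inv(A.T@A))*res.var())
        print(nm,m.sum(),"slope",r[:2].round(4),"+-",cov[:2].round(4),"mean mm",(z[m].mean()*1000).round(2))
    f("tab",(x<-.044)&(x>-.098)&(abs(y)<.008),.044)
    f("plate",(x<-.022)&(x>-.039)&(abs(y)<.03),.044)
    f("all",(x<-.022)&(x>-.098)&(abs(y)<.03),.044)
    f("counter",(x<-.08)&(x>-.16)&(abs(y)>.03)&(abs(y)<.08),.0,.01)
    f("base",(x<-.043)&(x>-.063)&(abs(y)>.02)&(abs(y)<.07),.012)
    f("head",(x<.055)&(x>-.015)&(abs(y)>.035)&(abs(y)<.07),.122)
go(t)
print(state()["time"])
```

```text
tab 84 slope [ 0.012  -0.0296] +- [0.0056 0.0198] mean mm 42.78
plate 91 slope [ 0.0309 -0.0031] +- [0.0205 0.0056] mean mm 42.85
all 206 slope [ 0.0039 -0.0034] +- [0.0029 0.0052] mean mm 42.74
counter 714 slope [-0.0001 -0.0006] +- [0.0015 0.0006] mean mm -0.8
base 178 slope [ 0.0085 -0.0008] +- [0.0115 0.0014] mean mm 11.19
head 489 slope [-0.004   0.0015] +- [0.0018 0.0007] mean mm 121.08
40.7833
```

The mirror is level: pitch 0.004±0.003 and roll -0.003±0.005 rad. Its top is at about 43.6 mm after correcting for depth bias, against 44 mm when seated. The jar (148,188), brush (278,160) and cup (428,168) are where they started, so I'll hand it in.

```bash
python3 -c "
from bench import *
print(job_done(),state()['time'])"
```

```text
the job is handed in; nothing more can be done
the job is handed in; nothing more can be done
```

The mirror is on the stand's three V seats with its tab out of the open front, and I handed the job in at about 41 s of the 58 s allowed. I lifted it from the tray by its sides, set it on the mat and let go. Then I took it by the tab, slid it under the head and lowered it by force.

**Checks that passed**
- **Sliding in:** the wrist read only the mirror's weight, up to 3.4 N, so there was no sign of touching the head.
- **Level:** after release, pitch was 0.004±0.003 rad and roll -0.003±0.005 rad.
- **Height:** the top stands at 43.6 mm after correcting for depth bias, against 44 mm when fully seated.
- **Bystanders:** the cup, jar and brush are at the same image positions as at the start.

**Checks that disagreed or failed**
- **Stand position:** my camera estimate was about 3 mm too far toward +y. The first lowering touched about 3 mm early at about 4 N sideways, so I raised the mirror and shifted it twice. The third try made contact at the seated height.
- **Yaw after release:** an image fit put the yaw about 30 mrad off the stand's. I judged that fit unreliable and did not follow it up.
- **Rear feet:** the cameras cannot see them under the head, so their seating rests on the contact height, the level and the low forces. I did not do a rocking test.

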